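Slide the standing flashlight into its charging dock and switch the dock on

ROBOT

A 6-joint arm with a two-finger parallel gripper is mounted at the origin on the work surface. World frame = base frame: x ahead of the robot, y to its left, z up, the work surface at z = 0. Lengths are in m, angles in rad, forces in N, time in s.
With the tool pointing down it reaches from about 0.35 to 0.775 m from the base axis. Payload 7.3 kg.
Tool frame: the origin (TCP) lies between the finger pads; the fingertips stand 25 mm ahead of it and the grasp point (between the pads) lies 6 mm ahead of it (robot.tcp_to_tips is the distance from the TCP to the fingertips, in m); z points along the fingers, y is the direction in which the jaws open and shut (so a half turn about z gives the same grasp; the last joint's range is limited). The gripper opens to 92 mm and grips with 3 to 60 N. Pads are 19 mm wide; open, the fingers measure 130 mm over their backs; the gripper's body (75 mm by 190 mm) begins 47 mm behind the grasp point.
Start: joints at [1.198, 0.342, 1.524, -0, 1.275, -0.146], TCP at [0.118, 0.512, 0.252] pointing down, gripper open.
Joint ranges: [-2.53, 2.53], [-0.77, 2.02], [0.04, 2.7], [-1, 4.14], [0.28, 2.66], [-3.11, 3.11]. Speed limits (rad/s): [2.57, 2.57, 3.14, 3.14, 3.14, 3.14].

INTERFACE

Orientations are given as a unit quaternion [x, y, z, w].
In Python, from bench import robot gives the robot as it stands.
- The arm moves only by the tool move_arm, never from a script. Its argument "commands" is one flat list of numbers, 7 for each row, row after row: the turn, a rotation vector about the tool's x, y, z in degrees, then the shift along the tool's x, y, z in cm, then the finger opening in cm, from 0 to 9.18. A call has 1 to 5 rows; each row shifts and turns the pose as measured when the row begins, along the tool's axes as they then stand; what a row does not reach is not made up. A row lasts 1/12 s, in which the tool goes at most 41.7 mm and 7.16 degrees, less where a joint would pass 70% of its speed; a pose out of reach is approached as far as the arm can. A call is refused whole if a number of a shift passes 4.17 or a number of a turn 7.16, either way. A call with a gripper value outside its range is refused whole. The fingers move at their own pace and stop on an object; the grip force is fixed at half the most. Time passes only in rows, so rows that do not move let the fingers close. It gives the time, the measured TCP pose, the force and the opening at its end, in the units of the state.
- robot.get_state(): the state, without advancing time (a new reading comes with each control period).
- robot.snapshot(name): name is "side" or "top" or "wrist"; returns a dict with "img" (420x560x3 uint8, blue, green, red), "depth" (420x560 float32, m along the optical axis (not along the pixel's ray), 0 where there is no reading), "fx", "fy", "cx", "cy" (pixels), "rvec" (rotation vector, rad) and "tvec" (3), from world to camera coordinates, as OpenCV has them; the wrist camera has in their place "mount" (4x4, takes a point from camera to tool coordinates, whose origin is the TCP and whose axes are the flange's). Camera axes: x right, y down, z forward; pixel columns grow to the right and rows downward; lengths in m; the calibration is good to about 2 mm. A picture is of the moment at which its call begins: read the wrist's pose just before it.
- robot.hand_in(): hands the job in, once; it reports no verdict.
The state is a dict: "t": time; "joints": joint angles; "dq": joint speeds; "joint_torque": joint torques, N m; "tcp_pos": TCP position; "orientation": TCP orientation; "ft_force": force on the tool from outside, world axes, zero at the start; "ft_torque": the same for the moment, N m; "finger_gap": finger opening in m.
Only numpy, scipy, OpenCV 4.12 (cv2) and the standard library are available. Lean on these libraries where they do the work, as an engineer would, in place of code of your own. Each camera call takes 0.05 s, during which the arm holds its last target.

TASK

Put the flashlight on charge: push the green flashlight, which stands on its lens, across the bench into the black charging dock until it is fully home against the back of the dock, sliding it upright without tipping or lifting it. Then, with the flashlight home, press the dock's orange button fully down and let it go. Leave everything else on the bench where it is.

Things in the scene. Friction and masses are not known exactly. Their poses are not given: they have to be found in the camera images.
- flashlight: Green aluminium flashlight standing on its lens, loose, about 0.3 kg, 186 mm tall. Head, at the bottom: cylinder 52 mm in diameter up to 36 mm above the bench, tapering by 56 mm to the 34 mm barrel above; lowest 10 mm dark. It tips if pushed well above the head. Origin: centre of its underside; z up along the barrel.
- dock: Black charging dock fixed to the bench, mouth to the robot's right. Origin: on the bench, where the flashlight's underside centre comes when home (within 2 mm). +x points from the open mouth into the dock, +y left when looking in. Back wall: face at x = 28 mm, 110 mm wide, 70 mm high. Side walls 30 mm high, 62 mm apart, x = -9 to 29 mm. No floor or step.
- dock_mouth (a point): Middle of the dock's open mouth, on the bench, at x = -29 mm of the dock. Flared lips 30 mm high guide in from here (about 100 mm apart) to the side walls. On the dock's +y side (nearer the robot) a 12 mm high foot (dock x -60 to 0 mm, y 72 to 118 mm) carries the orange button.
- button_top (a point): Centre of the top face of the orange round push button (28 mm across) on the dock's foot, on the dock's side nearer the robot: 95 mm to dock +y of the flashlight's home and 35 mm nearer the mouth. Pressed straight down; fully down takes about 5 N and 6 mm.
- button (a joint): Travel of the orange button in m: 0 released, 0.006 fully down; it springs back.
- mug: White ceramic mug, 80 mm across, 90 mm high, handle at its +y, behind the dock's back wall. Origin: centre of its underside. Leave alone.
- tin: Round tin, brass-coloured with a silvery lid, of boot wax, 64 mm across, 28 mm high, beyond the flashlight. Origin: centre of its underside. Leave alone.
- bottle: Blue metal drinking bottle, 60 mm across, 130 mm high, beyond the dock. Origin: centre of its underside. Leave alone.
- bowl: Stainless steel dog bowl, 170 mm across, 60 mm high, in the grey boot tray on the right. Origin: centre of its underside. Leave alone.
- scraper: Red plastic ice scraper lying in the boot tray, 190 mm long along its x, head 100 mm wide, 18 mm high. Origin: underside, near its middle. Leave alone.
- brush: Brush lying on the bench at the left, handle to its -x. Origin: underside, near its middle. Leave alone.
- cabdoor_handle (a point): Handle of the swing door, slightly open, of the small white cabinet (300 mm wide, 220 mm high) at the far left. Leave alone.
Things that resemble listed ones, but are neither listed nor needed, are in the scene too. Of the things that look like the dock, the middle-sized one is meant.

How it is judged:
By the outcome, as a careful person would: the job done as asked, in the order asked, and still so for the second after the job is handed in, with the robot touching nothing.
It also fails if it takes over 56 s, if anything falls off the work surface, if the arm or the gripper's body presses on something with over 40 N, if the wrist force passes 120 N, or if a joint passes its speed limit or range.

## Working session

There is one attempt and no reset: what is moved stays moved. The work goes in short steps, Python scripts to look and compute and a tool call to move; the robot and the scene stay as the last step left them, time stands still between calls to the robot, and variables do not carry over. Pictures are saved under pics/ and viewed, and the job is handed in when it is done.

Besides the shell and the picture viewer there is one more tool, called as name(argument=value, ...), one argument or row to a line, values as JSON. move_arm: Moves the arm, as the interface text tells. Its arguments: {"type":"object","properties":{"commands":{"type":"array"}},"required":["commands"]}

```bash
ls; mkdir -p pics; cat > h.py <<'E'
import numpy as np, cv2, pickle
from bench import robot
def snap(n,f):
    s=robot.snapshot(n); cv2.imwrite(f'pics/{f}.png',s['img']); pickle.dump(s,open(f'pics/{f}.pkl','wb')); return s
def pts(s):
    d=s['depth'];v,u=np.indices(d.shape)
    c=np.stack([(u-s['cx'])*d/s['fx'],(v-s['cy'])*d/s['fy'],d],-1)
    R,_=cv2.Rodrigues(np.array(s['rvec'],float)); return (c-np.array(s['tvec']).reshape(3))@R
def load(f): return pickle.load(open(f'pics/{f}.pkl','rb'))
E
python3 - <<'E'
from h import *
snap('top','top0');snap('side','side0')
print(robot.get_state())
E
```

```text
pics
{'t': 0.1, 'joints': array([ 1.19803622e+00,  3.42644401e-01,  1.52484223e+00, -5.75711730e-05,
        1.27539425e+00, -1.45996920e-01]), 'dq': array([-0.00105632, -0.00312231, -0.00229606,  0.00136463,  0.00113278,
        0.00041387]), 'joint_torque': array([ 3.22391352e-03, -4.31998301e+01, -2.44699806e+01,  7.21334433e-02,
        5.25686529e-02, -4.24753250e-05]), 'tcp_pos': array([0.11791703, 0.51128357, 0.25114659]), 'orientation': array([ 1.13130455e-01,  9.93579934e-01, -6.29631421e-04, -1.38590375e-04]), 'ft_force': array([ 0.4221833 ,  0.23490702, -0.19807507]), 'ft_torque': array([ 0.01756075, -0.02878254, -0.00824455]), 'finger_gap': 0.09163818977108802}
```

View pics/top0.png

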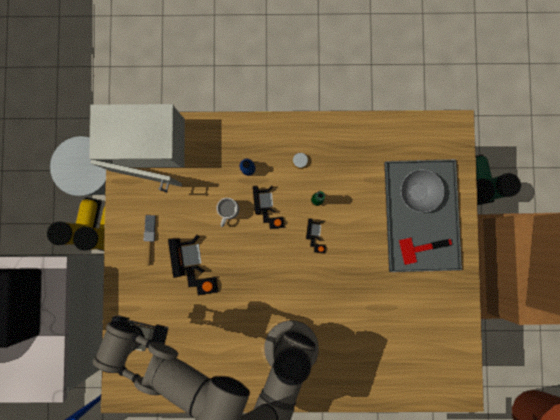

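View pics/side0.png

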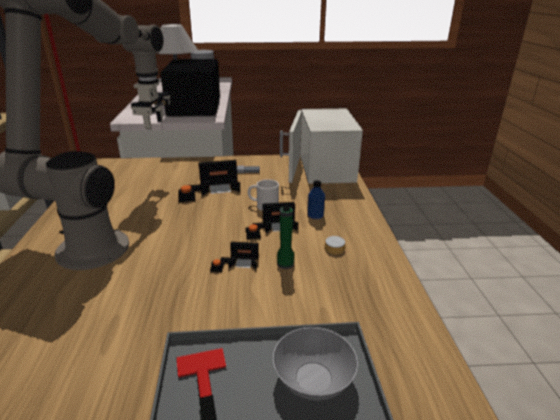

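```bash
python3 - <<'E'
from h import *
s=load('top0');P=pts(s)
for n,(u,v) in dict(big=(185,257),mid=(263,200),small=(315,230),fl=(318,198),button=(278,223),tin=(300,160),mug=(228,210),bottle=(248,167),bench=(350,250)).items(): print(n,P[v,u].round(3))
c=s['img'][130:280,160:360]; cv2.imwrite('pics/topc.png',cv2.resize(c,None,fx=4,fy=4,interpolation=cv2.INTER_CUBIC))
c=load('side0')['img'][160:280,170:360]; cv2.imwrite('pics/sidec.png',cv2.resize(c,None,fx=4,fy=4,interpolation=cv2.INTER_CUBIC))
# heights map in region
Z=P[...,2]
for (a,b,c_,d) in [((180),215,250,285)]:
  print((Z[a:245:2,248:292:2]*1000).astype(int))
E
```

```text
big [0.36  0.419 0.006]
mid [0.587 0.107 0.002]
small [ 0.465 -0.101  0.002]
fl [ 0.579 -0.103  0.18 ]
button [0.493 0.047 0.038]
tin [ 0.745 -0.042  0.024]
mug [0.547 0.247 0.013]
bottle [0.706 0.16  0.106]
bench [ 0.385 -0.24   0.003]
[[   4    3    0    5   -1    1    6    2    1   -1    0   -2   -6   -4
     0    0    5    3   -4   -3    4    6]
 [  -8   -2   -3   -2    0    2   11    5   -4    2    0    0    3    7
     0    6   -1    4    7   -6   -1    3]
 [   1   -1    4    0    3   -1   -4   -5   -3   -5   -1    1   -2    1
    -6   -1    7  -10   -2    1    2    7]
 [  -1    5   -7   69   64   51   -6   -3    4    3   -3   30   26   -1
    -2    3    2   -4    2    8    1  -17]
 [  -4  -15    0   71   68   56   -1    0    6    0   -3   24   -7   -5
    12   -8   -3   -3   -1   -4   -7   -4]
 [  -5  -11  -16   71   76   73   19   36   23   16   35   -5   -9   -4
    -6    4    4   -2    4   -6    2   -4]
 [  -9    2    5   70   64   61   24    3   -8    3    0   -5    8   -2
    -1    6   -7   -9   -3    9    5    6]
 [  -6    3   -7   69   77   65   -4   -3    2    4  -11  
[... 2232 characters left out ...]
  0    7]
 [  -1    0    1   -2  -11   -1   12   -2   -1    5    4    1    6   -6
     1   -2    3 2013   -2    0    5    0]
 [   4    3    5    5  -12   -1   -6    2    1   -5    3   -1   -5    1
    -6   -3    8   -1    8   -2    5    0]
 [  -9   -3    8    0    0    0   -4    8    0    0    4    0   -2    5
     2    6    0   -2    0    2   13  -12]
 [  -2   -5   -7   -3    0    0   -2    0    0    1   -5   -1    2   -6
    -5   -2    5   -7   -4   -5   -3    4]
 [  -3    1   -5   -1    5   -2   16    4    0   -1   -3    2    3   -3
     3  -13    1    2   -7   -1    0   -8]
 [   5    2   -2   -6    6    2    4   -1   -3    0    7    6  -11   12
     1   -2   12   -3   -7    3    5    0]]
```

View pics/topc.png

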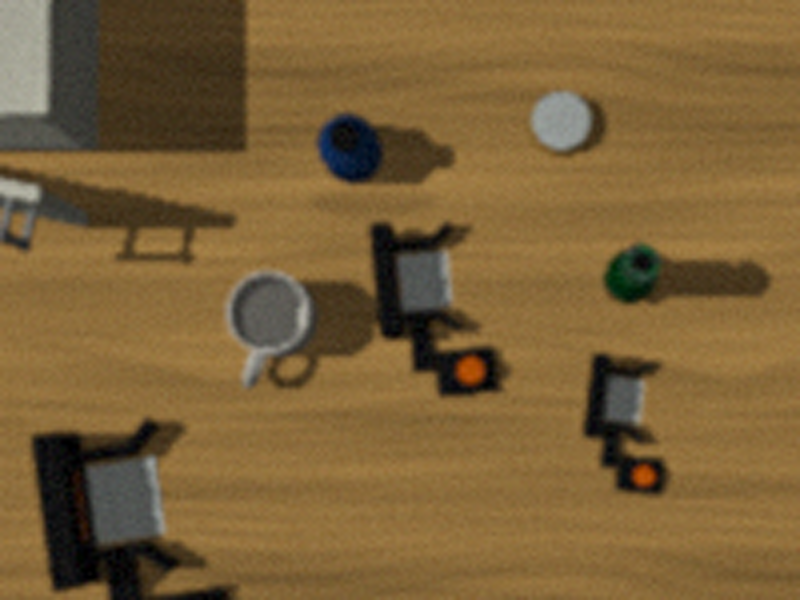

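View pics/sidec.png

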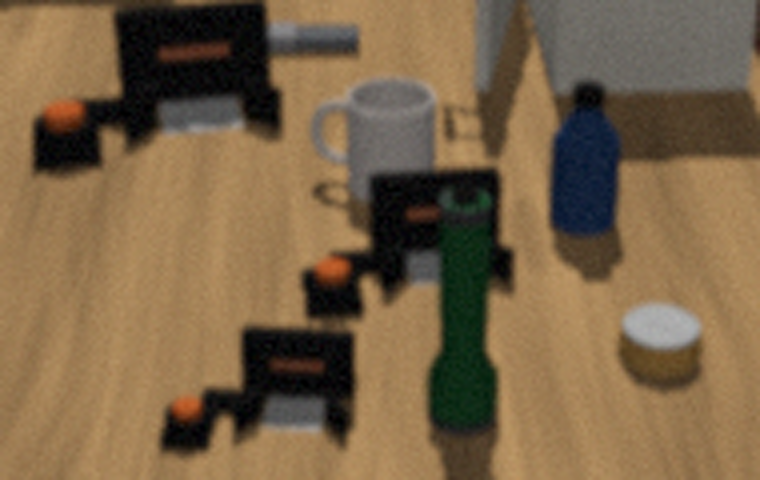

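```bash
python3 - <<'E'
from h import *
s=load('top0');P=pts(s);Z=P[...,2]
def rect(u0,u1,v0,v1,lo,hi):
    m=np.zeros(Z.shape,bool);m[v0:v1,u0:u1]=1;m&=(Z>lo)&(Z<hi);q=P[m];print(len(q),q.min(0).round(3),q.max(0).round(3),np.median(q,0).round(3));return q
q=rect(248,272,180,220,.055,.085)
print(cv2.minAreaRect((q[:,:2]*1000).astype(np.float32)))
print('small');q=rect(302,325,212,245,.03,.09);q=rect(302,326,212,260,.02,.09)
print('fl');q=rect(305,330,185,210,.16,.2);print(q[:,:2].mean(0)); q=rect(305,330,185,210,.02,.2)
print('btn');
o=s['img'].astype(int);m=(o[...,2]>150)&(o[...,1]<130)&(o[...,0]<80)
n,l,st,c=cv2.connectedComponentsWithStats(m.astype(np.uint8))
for i in range(1,n):
  if st[i,4]>8: print(c[i],st[i,4],P[l==i].mean(0).round(4))
w=robot.snapshot('wrist');print(w['mount'],w['fx'],w['cx'],w['cy'])
E
```

```text
163 [0.531 0.116 0.057] [0.641 0.144 0.08 ] [0.585 0.131 0.069]
((585.525634765625, 130.15573120117188), (110.25980377197266, 22.056800842285156), 4.883031368255615)
small
98 [ 0.433 -0.119  0.03 ] [ 0.511 -0.063  0.066] [ 0.472 -0.075  0.052]
156 [ 0.378 -0.135  0.02 ] [ 0.511 -0.063  0.066] [ 0.459 -0.082  0.048]
fl
72 [ 0.575 -0.128  0.167] [ 0.605 -0.095  0.194] [ 0.589 -0.11   0.181]
[ 0.58951432 -0.11033276]
154 [ 0.566 -0.135  0.022] [ 0.615 -0.088  0.194] [ 0.584 -0.106  0.146]
btn
[257.05405405 121.2972973 ] 74 [ 9.094e-01  1.308e-01 -7.000e-04]
[378.79032258 120.58064516] 62 [ 9.089e-01 -3.649e-01  3.000e-04]
[234.66666667 121.61111111] 18 [9.083e-01 2.220e-01 9.000e-04]
[349.16666667 134.27777778] 18 [ 0.8537 -0.2439 -0.0022]
[225.54545455 135.27272727] 11 [ 0.8526  0.2592 -0.001 ]
[259.57142857 137.85714286] 14 [8.408e-01 1.206e-01 3.000e-04]
[269.77777778 139.        ] 9 [0.8356 0.0791 0.001 ]
[311.06666667 138.1       ] 30 [ 8.385e-01 -8.870e-02 -2.000e-04]
[342.25       138.04166667] 24 [ 0.8374 -0.2151  0.0023]
[444.14285714 137.42857143] 14 [ 0.8374 -0.6278  0.0017]

[... 4924 characters left out ...]
6938 -0.0011]
[130.28125 395.625  ] 32 [-0.1808  0.6306 -0.0029]
[148.26666667 396.33333333] 15 [-0.1842  0.5602 -0.0045]
[395.33333333 394.72222222] 18 [-0.1791 -0.4084  0.0011]
[426.46666667 394.66666667] 15 [-0.1803 -0.5308 -0.0025]
[439.5 394.6] 10 [-0.1804 -0.5819 -0.0031]
[449.375 395.375] 16 [-1.825e-01 -6.193e-01  1.000e-04]
[475.  394.9] 10 [-0.1823 -0.7209 -0.0044]
[[-2.87532758e-04 -9.62721998e-01 -2.70492646e-01  7.25407555e-02]
 [ 9.99999912e-01 -3.59359629e-04  2.16015807e-04 -4.10765559e-04]
 [-3.05167306e-04 -2.70492560e-01  9.62722017e-01 -1.31338045e-01]
 [ 0.00000000e+00  0.00000000e+00  0.00000000e+00  1.00000000e+00]] 305.0487567999774 274.4286209808965 210.2275577735802
```

```bash
cat >> h.py <<'E'
from scipy.spatial.transform import Rotation as Ro
def Rxz(fwd,tilt=0,roll=0,camfront=True):
    """fwd: horizontal heading (deg) of tool x; tilt deg: tool z leans toward +fwd (down+fwd)"""
    a=np.radians(fwd);f=np.array([np.cos(a),np.sin(a),0]);z=np.array([0,0,-1.])
    y=np.cross(z,f);R=Ro.from_matrix(np.stack([f,y,z],1))
    t=Ro.from_rotvec(y*np.radians(tilt)*(1 if np.cross(y,z)@f>0 else -1)) 
    return Ro.from_rotvec(f*np.radians(roll))*t*R
def plan(pos,R=None,v=4.0,w=7.0):
    s=robot.get_state();R0=Ro.from_quat(s['orientation'])
    d=R0.inv().apply(np.array(pos)-s['tcp_pos'])*100
    r=np.degrees((R0.inv()*R).as_rotvec()) if R is not None else np.zeros(3)
    n=int(np.ceil(max(np.abs(d).max()/v,np.linalg.norm(d)/4.15,np.linalg.norm(r)/w,1)))
    print('t',round(s['t'],2),'pos',s['tcp_pos'].round(4),'F',s['ft_force'].round(1),'gap',round(s['finger_gap'],3),'z',R0.as_matrix()[:,2].round(3),'x',R0.as_matrix()[:,0].round(3))
    print('d cm',d.round(2),'rot deg',r.round(2),'rows',n,'per',(d/n).round(2),(r/n).round(2))
E
python3 -c "
from h import *
plan([.45,.0,.32],Rxz(180))
r=Rxz(95,30).as_matrix();print(r)"
```

```text
t 0.15 pos [0.1179 0.5113 0.2512] F [-0.  -0.4  0.1] gap 0.091 z [-0.    -0.001 -1.   ] x [-0.974  0.225  0.   ]
d cm [-43.85 -42.36  -6.84] rot deg [ -0.07  -0.02 -13.  ] rows 15 per [-2.92 -2.82 -0.46] [-0.   -0.   -0.87]
[[-7.54790873e-02  9.96194698e-01 -4.35778714e-02]
 [ 8.62729916e-01  8.71557427e-02  4.98097349e-01]
 [ 5.00000000e-01 -1.38777878e-16 -8.66025404e-01]]
```

move_arm(
  commands=[0, 0, 0, -2.9, -2.7, -1.3, 2, 0, 0, 0, -2.9, -2.7, -1.3, 2, 0, 0, 0, -2.9, -2.8, -1, 2, 0, 0, 0, -2.9, -2.8, -1, 2, 0, 0, 0, -2.9, -2.8, -1, 2],
)

```text
t: 0.57
tcp_pos: [0.2264, 0.3439, 0.3036]
orientation: [0.107, 0.994, -0.004, -0.003]
ft_force: [2.1, 0.5, 0.4]
finger_gap: 0.063
```

move_arm(
  commands=[0, 0, 0, -2.9, -2.8, 0, 2, 0, 0, 0, -2.9, -2.8, 0, 2, 0, 0, 0, -2.9, -2.8, 0, 2, 0, 0, 0, -2.9, -2.8, 0, 2, 0, 0, 0, -2.9, -2.8, 0, 2],
)

```text
t: 0.98
tcp_pos: [0.3403, 0.1693, 0.3067]
orientation: [0.106, 0.994, -0.002, -0.0]
ft_force: [1.1, 1.2, 0.5]
finger_gap: 0.0297
```

```bash
python3 -c "
from h import *
plan([.45,.0,.32],Rxz(180))"
```

```text
t 0.98 pos [0.3403 0.1693 0.3067] F [1.1 1.2 0.5] gap 0.03 z [-0.001 -0.004 -1.   ] x [-0.978  0.21   0.   ]
d cm [-14.28 -14.25  -1.27] rot deg [ -0.26  -0.03 -12.15] rows 5 per [-2.86 -2.85 -0.25] [-0.05 -0.01 -2.43]
```

move_arm(
  commands=[0, 0, 0, -2.9, -2.9, -0.3, 2, 0, 0, 0, -2.9, -2.9, -0.3, 2, 0, 0, 0, -2.9, -2.9, -0.3, 2, 0, 0, 0, -2.9, -2.9, -0.3, 2, 0, 0, 0, -2.5, -2.5, -0.3, 2],
)

```text
t: 1.4
tcp_pos: [0.448, -0.0043, 0.322]
orientation: [0.107, 0.994, -0.002, -0.0]
ft_force: [1.4, 0.3, 0.6]
finger_gap: 0.02
```

move_arm(
  commands=[0, 0, -6, 0, 0, 0, 2, 0, 0, -6, 0, 0, 0, 2, 0, 0, 0, 0, 0, 0, 2],
)

```text
t: 1.65
tcp_pos: [0.4515, -0.0122, 0.3209]
orientation: [0.003, 1.0, -0.003, -0.001]
ft_force: [0.6, 0.4, -0.2]
finger_gap: 0.0197
```

```bash
cat >> h.py <<'E'
def wsnap(f):
    st=robot.get_state();s=robot.snapshot('wrist')
    T=np.eye(4);T[:3,:3]=Ro.from_quat(st['orientation']).as_matrix();T[:3,3]=st['tcp_pos'];T=T@np.array(s['mount'])
    W=np.linalg.inv(T);s['rvec']=cv2.Rodrigues(W[:3,:3])[0].ravel();s['tvec']=W[:3,3]
    cv2.imwrite(f'pics/{f}.png',s['img']); pickle.dump(s,open(f'pics/{f}.pkl','wb')); return s
E
python3 -c "
from h import *
wsnap('w1');plan([.45,0,.32])"
```

```text
t 1.7 pos [ 0.4513 -0.0118  0.3209] F [-0.2  0.1 -0.3] gap 0.02 z [-0.002 -0.006 -1.   ] x [-1.     0.011  0.002]
d cm [0.14 1.18 0.08] rot deg [0. 0. 0.] rows 1 per [0.14 1.18 0.08] [0. 0. 0.]
```

View pics/w1.png

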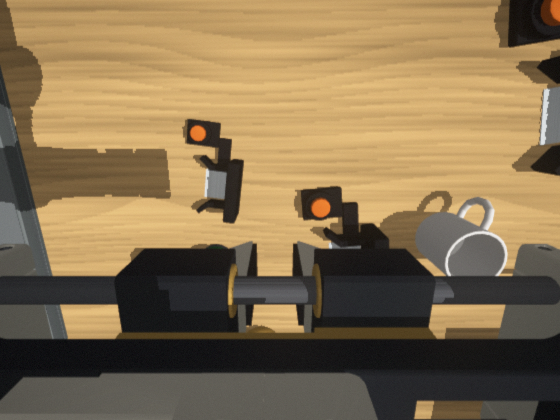

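move_arm(
  commands=[0, 0, 0, -2.4, -3, 0, 2, 0, 0, 0, -2.4, -3, 0, 2, 0, 0, 0, -2.4, -3, 0, 2, 0, 0, 0, -2.4, -3, 0, 2, 0, 0, 0, -2.4, -3, 0, 2],
)

```text
t: 2.12
tcp_pos: [0.5688, -0.1599, 0.3226]
orientation: [0.009, 1.0, -0.001, -0.001]
ft_force: [0.7, 0.1, 0.4]
finger_gap: 0.02
```

move_arm(
  commands=[0, 0, 7.1, -1.5, -2, 0, 2, 0, 0, 7.1, 0, 0, 0, 2, 0, 0, 7.1, 0, 0, 0, 2, 0, 0, 7.1, 0, 0, 0, 2, 0, 0, 7.1, 0, 0, 0, 2],
)

```text
t: 2.53
tcp_pos: [0.5874, -0.1851, 0.3178]
orientation: [0.319, 0.948, -0.002, -0.003]
ft_force: [0.7, 0.2, -0.2]
finger_gap: 0.0201
```

move_arm(
  commands=[0, 0, 7.1, 0, 0, 0, 2, 0, 0, 7.1, 0, 0, 0, 2, 0, 0, 7.1, 0, 0, 0, 2, 0, 0, 7.1, 0, 0, 0, 2, 0, 0, 7.1, 0, 0, 0, 2],
)

```text
t: 2.95
tcp_pos: [0.5871, -0.1804, 0.3165]
orientation: [0.595, 0.804, -0.003, -0.004]
ft_force: [-0.7, 0.2, 0.8]
finger_gap: 0.0199
```

```bash
python3 -c "
from h import *
plan([.6,-.2,.32],Rxz(95));print(robot.get_state()['joints'].round(2))"
```

```text
t 2.95 pos [ 0.5871 -0.1804  0.3165] F [-0.7  0.2  0.8] gap 0.02 z [-0.01   0.001 -1.   ] x [-0.293  0.956  0.004]
d cm [-2.24  0.65 -0.37] rot deg [-0.57 -0.17 12.04] rows 2 per [-1.12  0.33 -0.18] [-0.28 -0.08  6.02]
[-0.42  0.48  1.13 -0.    1.54 -0.72]
```

move_arm(
  commands=[0, 0, 6.5, -1.1, 0.3, -0.2, 2, 0, 0, 6.5, -1.1, 0.3, -0.2, 2, 0, 0, 0, 0, 0, 0, 2],
)

```text
t: 3.2
tcp_pos: [0.5983, -0.1972, 0.3204]
orientation: [0.69, 0.724, -0.003, -0.005]
ft_force: [0.4, -0.1, 0.7]
finger_gap: 0.0199
```

```bash
python3 -c "
from h import *
wsnap('w2');plan([.6,-.2,.32],Rxz(95))"
```

```text
t 3.25 pos [ 0.598  -0.1963  0.3202] F [-0.3  0.1 -0.1] gap 0.02 z [-0.012  0.003 -1.   ] x [-0.054  0.999  0.004]
d cm [-0.38  0.18  0.02] rot deg [-0.69 -0.23 -1.88] rows 1 per [-0.38  0.18  0.02] [-0.69 -0.23 -1.88]
```

View pics/w2.png

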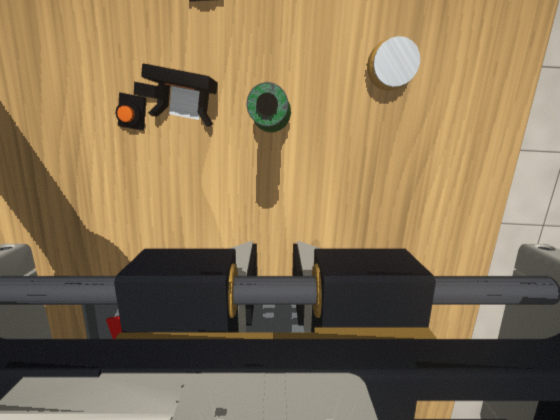

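```bash
python3 -c "
from h import *
plan([.6,-.2,.34],Rxz(95,30))
s=load('w2');P=pts(s)
for u,v in [(268,105),(395,62),(180,100),(200,200),(127,113)]: print(P[v,u].round(4))
m=np.zeros(P.shape[:2],bool);m[75:135,235:300]=1
q=P[m&(P[...,2]>.178)&(P[...,2]<.2)];print(len(q),q.mean(0),q.min(0),q.max(0),cv2.minEnclosingCircle((q[:,:2]*1000).astype('f')))
q=P[m&(P[...,2]>.06)&(P[...,2]<.17)];print(len(q),q.min(0),q.max(0))
"
```

```text
t 3.25 pos [ 0.598  -0.1963  0.3202] F [-0.3  0.1 -0.1] gap 0.02 z [-0.012  0.003 -1.   ] x [-0.054  0.999  0.004]
d cm [-0.38  0.16 -1.98] rot deg [-0.18 29.77 -2.02] rows 5 per [-0.08  0.03 -0.4 ] [-0.04  5.95 -0.4 ]
[ 0.5873 -0.1092  0.184 ]
[ 0.7407 -0.0406  0.0268]
[ 0.4569 -0.0973 -0.0015]
[ 0.4829 -0.2404  0.    ]
[ 0.3928 -0.1187  0.0241]
1150 [ 0.58633945 -0.10831398  0.1806836 ] [ 0.56926996 -0.12601074  0.17800132] [ 0.60344786 -0.09065238  0.18638104] ((586.2166137695312, -108.35646057128906), 17.728729248046875)
2 [ 0.59205749 -0.12487767  0.10845021] [ 0.59629266 -0.12265652  0.11764009]
```

move_arm(
  commands=[0, 6, -0.4, -0.1, 0, -0.4, 2, 0, 6, -0.4, -0.1, 0, -0.4, 2, 0, 6, -0.4, -0.1, 0, -0.4, 2, 0, 6, -0.4, -0.1, 0, -0.4, 2, 0, 6, -0.4, -0.1, 0, -0.4, 2],
)

```text
t: 3.67
tcp_pos: [0.5988, -0.1943, 0.3435]
orientation: [0.64, 0.719, 0.182, -0.2]
ft_force: [0.7, 0.9, 0.1]
finger_gap: 0.0203
```

```bash
python3 -c "
from h import *
wsnap('w3');plan([.6,-.2,.34],Rxz(95,30))"
```

```text
t 3.72 pos [ 0.5982 -0.197   0.3408] F [-1.2 -2.  -1.9] gap 0.02 z [-0.056  0.524 -0.85 ] x [-0.096  0.844  0.527]
d cm [-0.31  0.14 -0.1 ] rot deg [-0.58 -1.82  1.27] rows 1 per [-0.31  0.14 -0.1 ] [-0.58 -1.82  1.27]
```

View pics/w3.png

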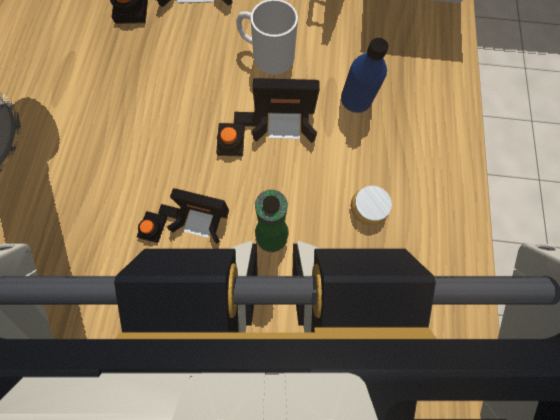

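```bash
python3 -c "
from h import *
s=load('w3');P=pts(s);im=s['img']
Z=P[...,2]
# front face of back wall
m=np.zeros(Z.shape,bool);m[84:115,258:313]=1
q=P[m&(Z>.035)&(Z<.066)];print(len(q),q.min(0).round(4),q.max(0).round(4))
y=q[:,1];x=q[:,0]
k=np.polyfit(x,y,1)
for _ in range(3):
  r=y-np.polyval(k,x);g=abs(r)<.004;k=np.polyfit(x[g],y[g],1)
print('k',k,g.sum(),r[g].std(),x[g].min(),x[g].max(),'deg',np.degrees(np.arctan(k[0])))
# top of wall
m=np.zeros(Z.shape,bool);m[70:95,245:325]=1
t=P[m&(Z>.066)&(Z<.074)];print('top',len(t),cv2.minAreaRect((t[:,:2]*1000).astype('f')),np.median(t[:,2]))
# button
o=im.astype(int);m=np.zeros(Z.shape,bool);m[120:150,215:245]=1;m&=(o[...,2]>150)&(o[...,0]<70)
b=P[m];h=np.median(b[:,2]);bt=b[b[:,2]>h-.003];print('btn',len(b),h,bt.mean(0),cv2.minEnclosingCircle((bt[:,:2]*1000).astype('f')))
# small dock
m=np.zeros(Z.shape,bool);m[180:245,165:232]=1
t=P[m&(Z>.02)];print('small',t.min(0),t.max(0))
t=P[m&(Z>.045)];print('small top',t.min(0),t.max(0),cv2.minAreaRect((t[:,:2]*1000).astype('f')))
# lips/side walls
m=np.zeros(Z.shape,bool);m[100:145,245:325]=1
t=P[m&(Z>.027)&(Z<.032)];print('lips');print(t[::12].round(3))
"
```

```text
672 [0.5363 0.1173 0.0351] [0.6293 0.1271 0.066 ]
k [0.08951848 0.06990934] 672 0.0008074097421650247 0.5363412777154339 0.6292928251850401 deg 5.115396249290047
top 743 ((582.0742797851562, 132.37924194335938), (108.78963470458984, 22.72563934326172), 5.591887950897217) 0.06822247364811175
btn 173 0.03216064664549712 [0.49401775 0.05036415 0.03222165] ((493.96087646484375, 50.629859924316406), 13.003761291503906)
small [ 0.42093477 -0.20178246  0.02001206] [ 0.59884682 -0.06058325  0.49335054]
small top [ 0.42599607 -0.20178246  0.04502174] [ 0.59884682 -0.06058325  0.49335054] ((524.8106079101562, -115.65778350830078), (51.4547004699707, 221.24131774902344), 53.7763786315918)
lips
[[0.529 0.119 0.03 ]
 [0.541 0.118 0.031]
 [0.566 0.122 0.03 ]
 [0.588 0.123 0.031]
 [0.548 0.119 0.027]
 [0.573 0.12  0.03 ]
 [0.594 0.123 0.029]
 [0.614 0.125 0.031]
 [0.635 0.128 0.03 ]
 [0.62  0.124 0.029]
 [0.617 0.123 0.028]
 [0.619 0.121 0.028]
 [0.62  0.119 0.028]
 [0.622 0.117 0.028]
 [0.545 0.104 0.028]
 [0.547 0.102 0.028]
 [0.552 0.1   0.03 ]
 [0.552 0.099 0.028]
 [0.553 0.097 0.028]
 [0.553 0.095 0.028]
 [0.619 0.1   0.029]
 [0.622 0.099 0.028]
 [0.624 0.097 0.029]
 [0.624 0.095 0.029]
 [0.624 0.093 0.029]
 [0.624 0.09  0.03 ]
 [0.623 0.089 0.028]
 [0.623 0.087 0.028]
 [0.625 0.086 0.029]
 [0.623 0.084 0.028]
 [0.624 0.082 0.028]
 [0.626 0.08  0.028]
 [0.542 0.068 0.029]
 [0.539 0.066 0.028]
 [0.538 0.064 0.028]
 [0.635 0.073 0.028]]
```

```bash
python3 -c "
from h import *
print(Rxz(95.1,30,4).as_matrix().round(3))
plan([.5915,-.18,.12],Rxz(95.1,30,4))"
```

```text
[[-0.042  0.994 -0.105]
 [ 0.866  0.089  0.493]
 [ 0.499 -0.07  -0.864]]
t 3.72 pos [ 0.5982 -0.197   0.3408] F [-1.2 -2.  -1.9] gap 0.02 z [-0.056  0.524 -0.85 ] x [-0.096  0.844  0.527]
d cm [-10.14  -0.54  19.69] rot deg [ 2.9  -1.78  3.23] rows 6 per [-1.69 -0.09  3.28] [ 0.48 -0.3   0.54]
```

move_arm(
  commands=[0.6, -0.4, 0.6, -1.7, -0.1, 3.2, 2.4, 0.6, -0.4, 0.6, -1.7, -0.1, 3.2, 2.4, 0.6, -0.4, 0.6, -1.7, -0.1, 3.2, 2.4, 0.6, -0.4, 0.6, -1.7, -0.1, 3.2, 2.4, 0.5, -0.4, 0.6, -1.7, -0.1, 3.2, 2.4],
)

```text
t: 4.13
tcp_pos: [0.5895, -0.1906, 0.1595]
orientation: [0.655, 0.713, 0.146, -0.2]
ft_force: [0.1, -0.6, -0.2]
finger_gap: 0.0237
```

```bash
python3 -c "
from h import *
plan([.5915,-.18,.04],Rxz(95.1,30,4))"
```

```text
t 4.13 pos [ 0.5895 -0.1906  0.1595] F [ 0.1 -0.6 -0.2] gap 0.024 z [-0.095  0.471 -0.877] x [-0.06   0.877  0.477]
d cm [-4.79  0.96 10.96] rot deg [0.49 1.49 0.9 ] rows 3 per [-1.6   0.32  3.65] [0.16 0.5  0.3 ]
```

move_arm(
  commands=[0.2, 0.5, 0.3, -1.6, 0.3, 3.6, 2.4, 0.2, 0.5, 0.3, -1.6, 0.3, 3.3, 2.4, 0, 0.5, 0.3, -0.8, 0.2, 1.5, 2.4, 0, 0, 0, 0, 0, 0, 2.4],
)

```text
t: 4.47
tcp_pos: [0.5863, -0.1778, 0.0553]
orientation: [0.654, 0.71, 0.144, -0.216]
ft_force: [-0.6, 1.7, 0.4]
finger_gap: 0.0239
```

```bash
python3 -c "
from h import *
wsnap('w4');plan([.5915,-.18,.04],Rxz(95.1,30,4));snap('side','side4')"
```

```text
t 4.52 pos [ 0.5867 -0.1777  0.0568] F [-0.   0.8 -0.2] gap 0.024 z [-0.118  0.488 -0.865] x [-0.051  0.867  0.496]
d cm [-1.06  0.59  1.29] rot deg [-0.76  0.24  0.46] rows 1 per [-1.06  0.59  1.29] [-0.76  0.24  0.46]
```

View pics/w4.png

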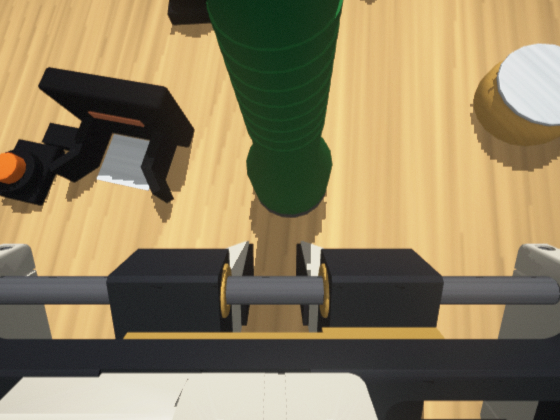

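View pics/side4.png

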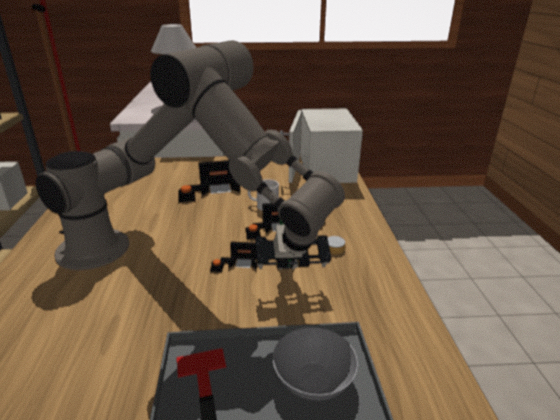

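move_arm(
  commands=[-0.7, 0.2, 0.4, -1.1, 0.6, 1.4, 2.4, 0, 0, 0, 0, 0, 0, 2.4],
)

```text
t: 4.73
tcp_pos: [0.5947, -0.1811, 0.045]
orientation: [0.657, 0.709, 0.15, -0.208]
ft_force: [-0.8, 1.0, 0.0]
finger_gap: 0.0237
```

```bash
python3 -c "
from h import *
plan([.5902,-.154,.04],Rxz(95.1,30,4))"
```

```text
t 4.73 pos [ 0.5947 -0.1811  0.045 ] F [-0.8  1.   0. ] gap 0.024 z [-0.098  0.486 -0.869] x [-0.05   0.869  0.492]
d cm [ 2.13 -0.17  1.8 ] rot deg [0.37 0.5  0.41] rows 1 per [ 2.13 -0.17  1.8 ] [0.37 0.5  0.41]
```

move_arm(
  commands=[0.2, 0.3, 0.2, 0.7, -0.1, 0.8, 2.4, 0, 0, 0, 0.6, -0.1, 0.6, 2.4, 0, 0, 0, 0, 0, 0, 2.4],
)

```text
t: 4.98
tcp_pos: [0.5925, -0.1627, 0.0452]
orientation: [0.657, 0.709, 0.15, -0.207]
ft_force: [0.7, 0.2, -0.4]
finger_gap: 0.0241
```

```bash
python3 -c "
from h import *
plan([.5902,-.152,.04],Rxz(95.1,30,4))"
```

```text
t 4.98 pos [ 0.5925 -0.1627  0.0452] F [ 0.7  0.2 -0.4] gap 0.024 z [-0.096  0.485 -0.869] x [-0.052  0.87   0.491]
d cm [ 0.69 -0.1   0.99] rot deg [0.49 0.56 0.49] rows 1 per [ 0.69 -0.1   0.99] [0.49 0.56 0.49]
```

move_arm(
  commands=[0.3, 0.3, 0.3, 0.4, -0.1, 1.0, 2.4, 0.2, 0.3, 0.2, 0.3, -0.1, 0.6, 2.4, 0, 0, 0, 0, 0, 0, 2.4],
)

```text
t: 5.23
tcp_pos: [0.5897, -0.148, 0.0375]
orientation: [0.658, 0.707, 0.15, -0.211]
ft_force: [-0.1, -2.4, 0.2]
finger_gap: 0.0242
```

```bash
python3 -c "
from h import *
wsnap('w5');plan([.5902,-.152,.04],Rxz(95.1,30,4))"
```

```text
t 5.28 pos [ 0.5897 -0.1482  0.0376] F [ 0.2 -1.1 -0.6] gap 0.024 z [-0.101  0.49  -0.866] x [-0.045  0.867  0.496]
d cm [-0.21 -0.   -0.4 ] rot deg [0.18 0.19 0.14] rows 1 per [-0.21 -0.   -0.4 ] [0.18 0.19 0.14]
```

View pics/w5.png

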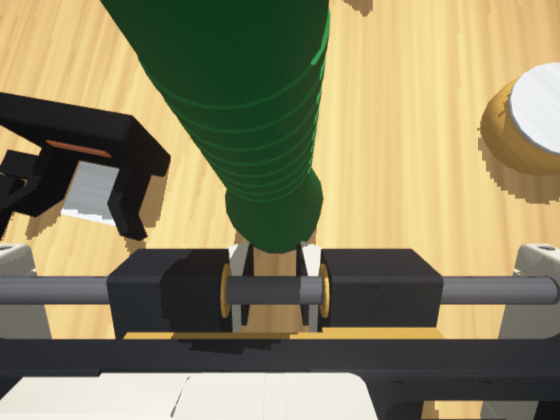

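```bash
python3 -c "
from h import *
plan([.5956,-.0196,.039],Rxz(95.1,30,4))"
```

```text
t 5.28 pos [ 0.5897 -0.1482  0.0376] F [ 0.2 -1.1 -0.6] gap 0.024 z [-0.101  0.49  -0.866] x [-0.045  0.867  0.496]
d cm [11.19  1.72  6.12] rot deg [0.18 0.19 0.14] rows 4 per [2.8  0.43 1.53] [0.04 0.05 0.04]
```

move_arm(
  commands=[0, 0, 0, 0.9, 0.14, 0.5, 2.4, 0, 0, 0, 0.9, 0.14, 0.5, 2.4, 0, 0, 0, 0.9, 0.14, 0.5, 2.4, 0, 0, 0, 0.9, 0.14, 0.5, 2.4],
)

```text
t: 5.62
tcp_pos: [0.5918, -0.1071, 0.0375]
orientation: [0.659, 0.706, 0.15, -0.21]
ft_force: [-0.2, -1.4, 1.1]
finger_gap: 0.0237
```

```bash
python3 -c "
from h import *
wsnap('w6');snap('side','side6');plan([.5956,-.0196,.039],Rxz(95.1,30,4))"
```

```text
t 5.72 pos [ 0.5917 -0.1054  0.0377] F [0.1 0.3 0.3] gap 0.024 z [-0.101  0.489 -0.866] x [-0.044  0.868  0.495]
d cm [7.5  1.14 4.05] rot deg [0.2  0.25 0.1 ] rows 3 per [2.5  0.38 1.35] [0.07 0.08 0.03]
```

View pics/w6.png

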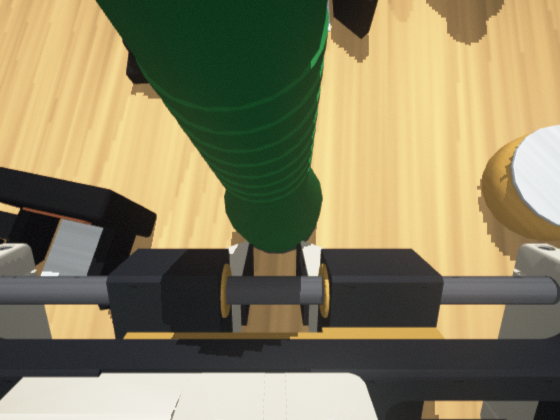

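View pics/side6.png

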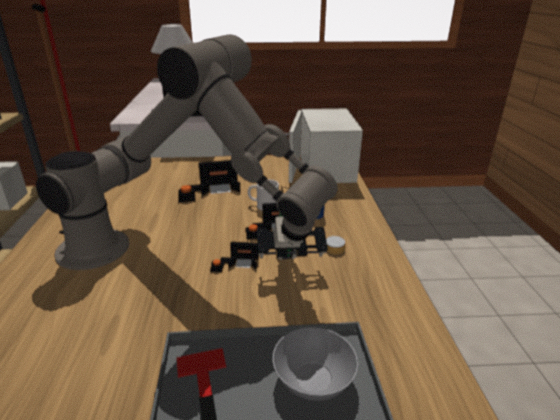

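```bash
python3 -c "
from h import *
s=load('w4');P=pts(s);Z=P[...,2]
m=np.zeros(Z.shape,bool);m[60:210,0:200]=1
t=P[m&(Z>.02)];print(t.min(0).round(3),t.max(0).round(3))
w=t[(t[:,2]>.035)];print(w.min(0).round(3),w.max(0).round(3),np.percentile(w[:,2],99))
"
```

```text
[ 0.384 -0.18   0.02 ] [ 0.599 -0.061  0.205]
[ 0.425 -0.18   0.035] [ 0.599 -0.061  0.205] 0.20481251693222283
```

```bash
python3 -c "
from h import *
s=load('w4');P=pts(s);Z=P[...,2]
m=np.zeros(Z.shape,bool);m[60:210,0:200]=1
t=P[m&(Z>.035)&(Z<.08)&(P[...,0]<.54)];print(t.min(0).round(4),t.max(0).round(4))
print(t[t[:,0]>.495][::15].round(3))
"
```

```text
[ 0.4253 -0.0876  0.035 ] [ 0.5108 -0.0612  0.0533]
[[ 0.496 -0.071  0.052]
 [ 0.497 -0.071  0.051]
 [ 0.498 -0.073  0.052]
 [ 0.507 -0.071  0.051]
 [ 0.502 -0.073  0.051]
 [ 0.498 -0.074  0.053]
 [ 0.507 -0.074  0.052]
 [ 0.499 -0.073  0.05 ]
 [ 0.509 -0.073  0.051]
 [ 0.502 -0.074  0.051]
 [ 0.51  -0.072  0.048]
 [ 0.504 -0.075  0.051]
 [ 0.497 -0.076  0.052]
 [ 0.506 -0.076  0.052]
 [ 0.499 -0.077  0.052]
 [ 0.507 -0.076  0.05 ]
 [ 0.499 -0.078  0.052]
 [ 0.508 -0.078  0.052]
 [ 0.499 -0.079  0.052]
 [ 0.508 -0.078  0.051]
 [ 0.497 -0.079  0.051]
 [ 0.507 -0.079  0.052]
 [ 0.496 -0.08   0.052]
 [ 0.505 -0.079  0.052]
 [ 0.51  -0.073  0.043]
 [ 0.503 -0.08   0.051]
 [ 0.51  -0.077  0.048]
 [ 0.501 -0.081  0.052]
 [ 0.508 -0.079  0.049]
 [ 0.497 -0.082  0.052]
 [ 0.506 -0.081  0.052]
 [ 0.51  -0.074  0.041]
 [ 0.504 -0.082  0.052]
 [ 0.51  -0.078  0.046]
 [ 0.5   -0.084  0.052]
 [ 0.509 -0.082  0.051]
 [ 0.495 -0.084  0.052]
 [ 0.504 -0.083  0.051]
 [ 0.509 -0.079  0.044]
 [ 0.499 -0.084  0.051]
 [ 0.508 -0.084  0.051]
 [ 0.51  -0.074  0.037]
 [ 0.505 -0.085  0.053]
 [ 0.509 -0.08   0.044]
 [ 0.499 -0.085  0.051]
 [ 0.508 -0.084  0.05 ]
 [ 0.51  -0.075  0.036]
 [ 0.504 -0.086  0.051]
 [ 0.509 -0.08   0.043]
 [ 0.501 -0.086  0.051]
 [ 0.509 -0.084  0.047]
 [ 0.498 -0.086  0.049]
 [ 0.508 -0.086  0.05 ]
 [ 0.496 -0.086  0.047]
 [ 0.507 -0.086  0.049]
 [ 0.509 -0.078  0.037]
 [ 0.506 -0.087  0.049]
 [ 0.509 -0.079  0.036]
 [ 0.505 -0.087  0.048]
 [ 0.509 -0.081  0.038]
 [ 0.504 -0.087  0.046]
 [ 0.509 -0.081  0.037]
 [ 0.504 -0.087  0.045]
 [ 0.509 -0.081  0.037]
 [ 0.507 -0.087  0.045]
 [ 0.498 -0.086  0.041]
 [ 0.508 -0.087  0.043]
 [ 0.502 -0.087  0.041]
 [ 0.509 -0.083  0.036]
 [ 0.506 -0.087  0.041]
 [ 0.5   -0.087  0.039]
 [ 0.509 -0.085  0.037]
 [ 0.506 -0.087  0.038]
 [ 0.505 -0.087  0.037]
 [ 0.507 -0.087  0.036]]
```

move_arm(
  commands=[0, 0, 0, 1.0, 0.14, 0.3, 2.4, 0, 0, 0, 1.0, 0.14, 0.3, 2.4, 0, 0, 0, 0.9, 0.14, 0.5, 2.4],
)

```text
t: 5.97
tcp_pos: [0.5936, -0.0738, 0.0422]
orientation: [0.659, 0.707, 0.149, -0.21]
ft_force: [-0.4, -1.7, -0.1]
finger_gap: 0.0242
```

```bash
python3 -c "
from h import *
plan([.5956,-.0196,.043],Rxz(95.1,30,4))"
```

```text
t 5.97 pos [ 0.5936 -0.0738  0.0422] F [-0.4 -1.7 -0.1] gap 0.024 z [-0.1    0.488 -0.867] x [-0.043  0.868  0.494]
d cm [4.74 0.66 2.55] rot deg [0.24 0.31 0.02] rows 2 per [2.37 0.33 1.28] [0.12 0.15 0.01]
```

move_arm(
  commands=[0, 0, 0, 0.9, 0.14, 0.5, 2.4, 0, 0, 0, 0.9, 0.14, 0.5, 2.4, 0, 0, 0, 0.9, 0.14, 0.5, 2.4],
)

```text
t: 6.22
tcp_pos: [0.5951, -0.0389, 0.0424]
orientation: [0.659, 0.707, 0.149, -0.21]
ft_force: [-0.5, -1.7, -1.5]
finger_gap: 0.024
```

```bash
python3 -c "
from h import *
wsnap('w7');snap('top','top7');plan([.5956,-.0196,.043],Rxz(95.1,30,4))
c=load('top7')['img'][130:280,200:360]; cv2.imwrite('pics/top7c.png',cv2.resize(c,None,fx=4,fy=4,interpolation=cv2.INTER_CUBIC))"
```

```text
t 6.32 pos [ 0.5948 -0.0376  0.0425] F [-0.   0.7 -0.2] gap 0.024 z [-0.102  0.489 -0.866] x [-0.045  0.868  0.495]
d cm [1.58 0.24 0.83] rot deg [0.14 0.24 0.12] rows 1 per [1.58 0.24 0.83] [0.14 0.24 0.12]
```

View pics/w7.png

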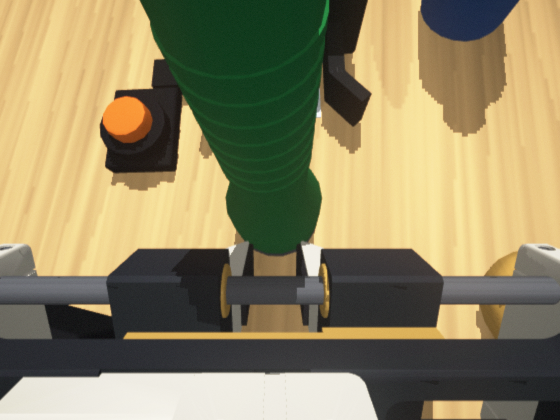

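View pics/top7c.png

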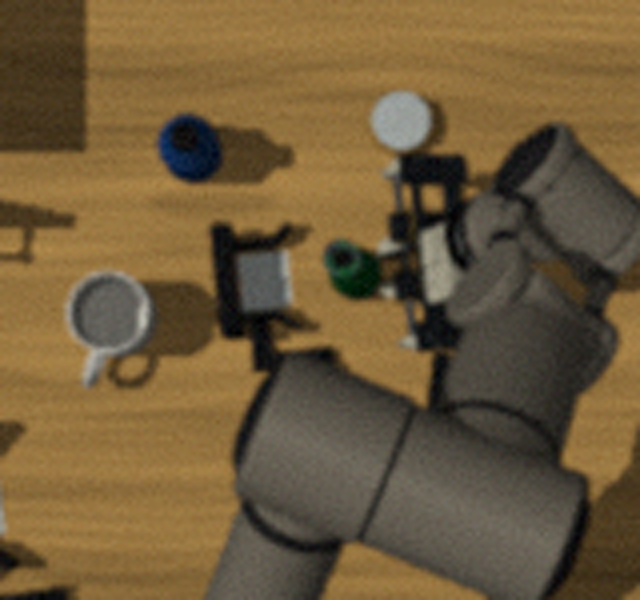

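```bash
python3 -c "
from h import *
s=load('top7');R=cv2.Rodrigues(s['rvec'])[0];print('cam',-R.T@s['tvec'])
for p in [(.5925,.006,.0),(.5925,.006,.186)]:
  q,_=cv2.projectPoints(np.array([p]),s['rvec'],s['tvec'],np.array([[s['fx'],0,s['cx']],[0,s['fy'],s['cy']],[0,0,1]]),None);print(q.ravel(),(q.ravel()-[200,130])*4)
P=pts(s);m=np.zeros(P.shape[:2],bool);m[185:210,275:298]=1
q=P[m&(P[...,2]>.165)&(P[...,2]<.2)];print(len(q),q.mean(0))
s=load('w7');P=pts(s)
m=np.zeros(P.shape[:2],bool);m[0:250,140:330]=1;g=s['img'].astype(int);m&=(g[...,1]>g[...,2]+15)
q=P[m]
for z in np.arange(.01,.19,.015):
  r=q[(q[:,2]>z)&(q[:,2]<z+.006)]
  if len(r)>20:
    f=lambda c:np.hypot(r[:,0]-c[0],r[:,1]-c[1])-c[2]
    from scipy.optimize import least_squares
    c=least_squares(f,[.593,.006,.02]).x;print(round(z+.003,3),len(r),c.round(4))
"
```

```text
cam [0.42228493 0.0165134  2.01325693]
[288.11151079 198.54799558] [352.44604317 274.19198231]
[288.35190485 194.26362805] [353.4076194  257.05451221]
75 [0.59387122 0.0167943  0.18239304]
0.028 138 [0.5903 0.0034 0.0257]
0.043 1018 [0.5795 0.0501 0.0641]
0.058 385 [0.5903 0.0055 0.0172]
0.073 320 [0.5904 0.0063 0.0168]
0.088 595 [0.5905 0.0075 0.0173]
0.103 754 [0.5906 0.0083 0.0172]
0.118 951 [0.5906 0.0094 0.0174]
0.133 1711 [0.5906 0.0106 0.0175]
0.148 4494 [0.5906 0.0112 0.0169]
```

```bash
cat >> h.py <<'E'
from scipy.optimize import least_squares
def lean(f,guess):
    s=load(f);P=pts(s);m=np.zeros(P.shape[:2],bool);m[0:255,100:380]=1;g=s['img'].astype(int);m&=(g[...,1]>g[...,2]+15)
    q=P[m];o=[]
    for z in np.arange(.015,.19,.01):
        r=q[(q[:,2]>z)&(q[:,2]<z+.006)]
        if len(r)>40:
            c=least_squares(lambda c:np.hypot(r[:,0]-c[0],r[:,1]-c[1])-c[2],[*guess,.02],loss='soft_l1',f_scale=.001).x
            if .014<c[2]<.03:o.append([z+.003,*c])
    o=np.array(o);b=o[np.abs(o[:,3]-.0172)<.001]
    kx=np.polyfit(b[:,0],b[:,1],1);ky=np.polyfit(b[:,0],b[:,2],1)
    print(f,'base at z0',kx[1].round(4),ky[1].round(4),'lean deg x,y',np.degrees([kx[0],ky[0]]).round(2),'n',len(b))
E
python3 -c "
from h import *
lean('w3',[.586,-.108]);lean('w4',[.586,-.108]);lean('w5',[.586,-.108]);lean('w6',[.588,-.065]);lean('w7',[.590,.006])
plan([.594,-.0376,.037])"
```

```text
Traceback (most recent call last):
  File "h.py", line 39, in lean
    kx=np.polyfit(b[:,0],b[:,1],1);ky=np.polyfit(b[:,0],b[:,2],1)
TypeError: expected non-empty vector for x
```

```bash
python3 -c "
from h import *
lean('w4',[.586,-.108]);lean('w5',[.586,-.108]);lean('w6',[.588,-.065]);lean('w7',[.590,.006])
plan([.594,-.0376,.037])"
```

```text
w4 base at z0 0.5862 -0.1082 lean deg x,y [ 0.02 -0.01] n 10
w5 base at z0 0.5852 -0.1058 lean deg x,y [0.   0.08] n 9
w6 base at z0 0.5872 -0.0651 lean deg x,y [-0.03  0.16] n 9
w7 base at z0 0.5902 0.0017 lean deg x,y [0.17 3.73] n 10
t 6.32 pos [ 0.5948 -0.0376  0.0425] F [-0.   0.7 -0.2] gap 0.024 z [-0.102  0.489 -0.866] x [-0.045  0.868  0.495]
d cm [-0.27 -0.04  0.48] rot deg [0. 0. 0.] rows 1 per [-0.27 -0.04  0.48] [0. 0. 0.]
```

move_arm(
  commands=[0, 0, 0, -0.15, 0, 0.25, 2.4, 0, 0, 0, -0.15, 0, 0.25, 2.4, 0, 0, 0, 0, 0, 0, 2.4],
)

```text
t: 6.57
tcp_pos: [0.5948, -0.0377, 0.0365]
orientation: [0.658, 0.708, 0.149, -0.211]
ft_force: [-0.1, -0.1, -0.6]
finger_gap: 0.0238
```

```bash
python3 -c "
from h import *
wsnap('w8');lean('w8',[.590,.002])
plan([.5945,-.0376,.037],Rxz(95.1,30,4))"
```

```text
w8 base at z0 0.5903 0.0044 lean deg x,y [-0.16  0.56] n 9
t 6.62 pos [ 0.5948 -0.0378  0.0367] F [ 0.2  0.6 -0.7] gap 0.024 z [-0.101  0.489 -0.867] x [-0.046  0.868  0.495]
d cm [ 0.03 -0.03 -0.02] rot deg [0.18 0.28 0.18] rows 1 per [ 0.03 -0.03 -0.02] [0.18 0.28 0.18]
```

move_arm(
  commands=[0, 0, 0, -0.3, 0, -0.15, 2.4, 0, 0, 0, 0, 0, 0, 2.4],
)

```text
t: 6.78
tcp_pos: [0.595, -0.0418, 0.0362]
orientation: [0.658, 0.707, 0.15, -0.211]
ft_force: [-0.7, -0.4, -0.0]
finger_gap: 0.024
```

```bash
python3 -c "
from h import *
wsnap('w9');lean('w9',[.590,.002])
plan([.5955,-.0196,.0365],Rxz(95.1,30,4))"
```

```text
w9 base at z0 0.5902 0.0046 lean deg x,y [-0.15 -0.03] n 9
t 6.83 pos [ 0.5949 -0.0415  0.0362] F [-0.1 -0.  -0.5] gap 0.024 z [-0.102  0.49  -0.866] x [-0.045  0.867  0.496]
d cm [1.92 0.25 1.04] rot deg [0.16 0.22 0.12] rows 1 per [1.92 0.25 1.04] [0.16 0.22 0.12]
```

```bash
python3 -c "
from h import *
plan([.5942,-.001,.0365],Rxz(95.1,30,4))"
```

```text
t 6.83 pos [ 0.5949 -0.0415  0.0362] F [-0.1 -0.  -0.5] gap 0.024 z [-0.102  0.49  -0.866] x [-0.045  0.867  0.496]
d cm [3.54 0.29 1.97] rot deg [0.16 0.22 0.12] rows 1 per [3.54 0.29 1.97] [0.16 0.22 0.12]
```

move_arm(
  commands=[0, 0, 0, 0.85, 0.07, 0.5, 2.4, 0, 0, 0, 0.85, 0.07, 0.5, 2.4, 0, 0, 0, 0.85, 0.07, 0.5, 2.4],
)

```text
t: 7.08
tcp_pos: [0.5949, -0.0131, 0.0355]
orientation: [0.66, 0.706, 0.15, -0.21]
ft_force: [0.2, -1.7, 0.1]
finger_gap: 0.0241
```

```bash
python3 -c "
from h import *
wsnap('w10');lean('w10',[.590,.04])
plan([.5894,.0502,.0365],Rxz(95.1,30,4))"
```

```text
w10 base at z0 0.5904 0.0288 lean deg x,y [-0.02  0.16] n 7
t 7.13 pos [ 0.5945 -0.0107  0.0357] F [0.2 0.4 0.6] gap 0.024 z [-0.1    0.489 -0.866] x [-0.043  0.868  0.495]
d cm [5.34 0.01 2.96] rot deg [0.25 0.24 0.02] rows 2 per [2.67 0.01 1.48] [0.12 0.12 0.01]
```

View pics/w10.png

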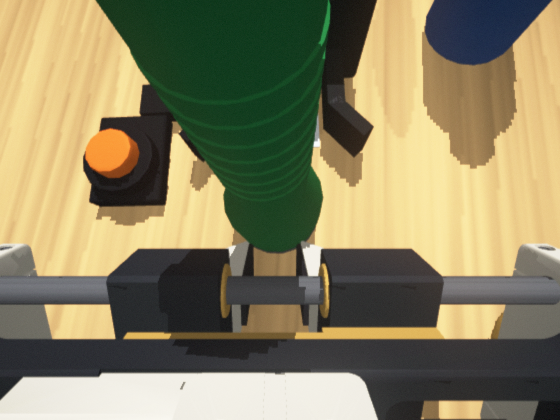

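move_arm(
  commands=[0, 0, 0, 0.85, 0.03, 0.48, 2.4, 0, 0, 0, 0.85, 0.02, 0.48, 2.4, 0, 0, 0, 0.85, 0, 0.48, 2.4],
)

```text
t: 7.38
tcp_pos: [0.5925, 0.0209, 0.0359]
orientation: [0.659, 0.707, 0.15, -0.21]
ft_force: [-0.1, -1.7, 0.6]
finger_gap: 0.024
```

```bash
python3 -c "
from h import *
wsnap('w11');lean('w11',[.588,.06])
plan([.589,.0543,.0365],Rxz(95.1,30,4))"
```

```text
w11 base at z0 0.5879 0.0632 lean deg x,y [0.03 0.03] n 7
t 7.43 pos [0.5919 0.0232 0.036 ] F [ 0.5  1.  -0.4] gap 0.024 z [-0.101  0.49  -0.866] x [-0.044  0.867  0.496]
d cm [ 2.73 -0.02  1.51] rot deg [0.18 0.22 0.11] rows 1 per [ 2.73 -0.02  1.51] [0.18 0.22 0.11]
```

View pics/w11.png

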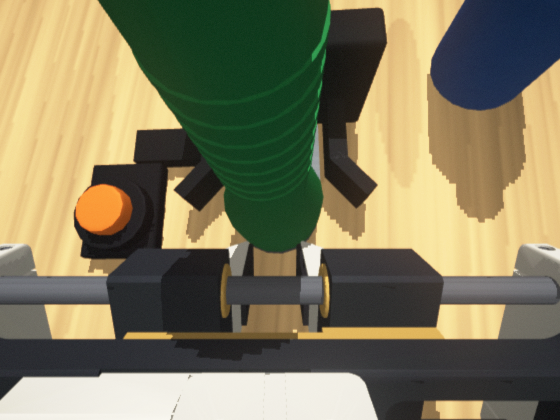

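move_arm(
  commands=[0, 0, 0, 0.8, 0, 0.45, 2.4, 0, 0, 0, 0.7, 0, 0.4, 2.4, 0, 0, 0, 0.4, 0, 0.23, 2.4],
)

```text
t: 7.68
tcp_pos: [0.5897, 0.0476, 0.0361]
orientation: [0.658, 0.707, 0.15, -0.211]
ft_force: [0.0, -0.9, -1.5]
finger_gap: 0.0242
```

```bash
python3 -c "
from h import *
wsnap('w12');lean('w12',[.588,.08])
plan([.589,.0543,.0365],Rxz(95.1,30,4))"
```

```text
w12 base at z0 0.5848 0.0906 lean deg x,y [ 0.07 -0.22] n 9
t 7.73 pos [0.5894 0.0485 0.0362] F [-0.3  1.  -0.2] gap 0.024 z [-0.102  0.49  -0.866] x [-0.046  0.867  0.496]
d cm [0.53 0.01 0.26] rot deg [0.12 0.2  0.18] rows 1 per [0.53 0.01 0.26] [0.12 0.2  0.18]
```

move_arm(
  commands=[0, 0, 0, 0.25, 0, 0.14, 2.4, 0, 0, 0, 0.25, 0, 0.14, 2.4],
)

```text
t: 7.9
tcp_pos: [0.5889, 0.0546, 0.0362]
orientation: [0.658, 0.708, 0.15, -0.211]
ft_force: [-0.3, -1.9, 0.4]
finger_gap: 0.0241
```

```bash
python3 -c "
from h import *
wsnap('w13');lean('w13',[.586,.092])
plan([.589,.0543,.0365],Rxz(95.1,30,4))"
```

```text
w13 base at z0 0.5838 0.0978 lean deg x,y [ 0.17 -0.42] n 8
t 7.95 pos [0.5889 0.0547 0.0362] F [-0.3 -2.5 -0.8] gap 0.024 z [-0.102  0.489 -0.866] x [-0.046  0.868  0.495]
d cm [-0.02  0.   -0.05] rot deg [0.12 0.25 0.21] rows 1 per [-0.02  0.   -0.05] [0.12 0.25 0.21]
```

move_arm(
  commands=[0, 0, 0, 0.2, 0, 0.12, 2.4, 0, 0, 0, 0.1, 0, 0.06, 2.4],
)

```text
t: 8.12
tcp_pos: [0.5895, 0.0552, 0.036]
orientation: [0.658, 0.708, 0.149, -0.208]
ft_force: [-1.3, -7.3, 1.9]
finger_gap: 0.0242
```

```bash
python3 -c "
from h import *
wsnap('w14');lean('w14',[.586,.092])
plan([.589,.0543,.0365],Rxz(95.1,30,4))"
```

```text
w14 base at z0 0.584 0.0979 lean deg x,y [ 0.17 -0.49] n 8
t 8.17 pos [0.5894 0.0552 0.0361] F [-0.5 -6.6  1.3] gap 0.024 z [-0.1    0.485 -0.869] x [-0.047  0.87   0.491]
d cm [-0.06 -0.05 -0.07] rot deg [0.25 0.54 0.23] rows 1 per [-0.06 -0.05 -0.07] [0.25 0.54 0.23]
```

View pics/w14.png

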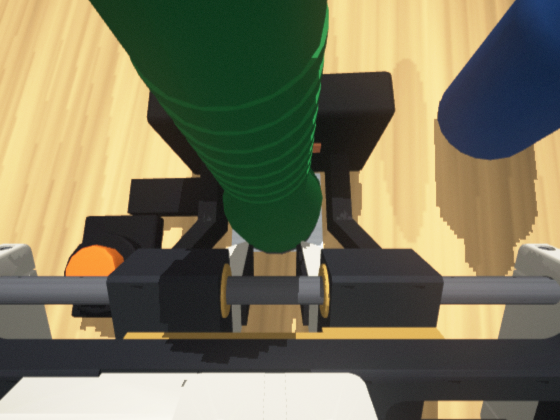

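move_arm(
  commands=[0, 0, 0, -0.4, 0, -0.25, 2.4, 0, 0, 0, -0.9, 0, -0.5, 2.4, 0, 0, 0, -0.9, 0, -0.5, 2.4, 0, 0, 0, 0, 0, -2.0, 2.4, 0, 0, 0, 0, 0, -3.5, 1.5],
)

```text
t: 8.58
tcp_pos: [0.5933, 0.0027, 0.0796]
orientation: [0.658, 0.707, 0.146, -0.215]
ft_force: [-0.4, 0.4, 0.1]
finger_gap: 0.0207
```

```bash
python3 -c "
from h import *
wsnap('w15');lean('w15',[.586,.092]);snap('side','side15')
plan([.6,-.1,.32],Rxz(95.1,30,0))"
```

```text
w15 base at z0 0.5843 0.0966 lean deg x,y [0.04 0.  ] n 9
t 8.68 pos [ 0.598  -0.0012  0.0851] F [ 0.4 -0.8  0.1] gap 0.016 z [-0.099  0.486 -0.868] x [-0.046  0.869  0.492]
d cm [  2.95  -2.16 -25.22] rot deg [-3.14  0.47 -1.84] rows 7 per [ 0.42 -0.31 -3.6 ] [-0.45  0.07 -0.26]
```

View pics/w15.png

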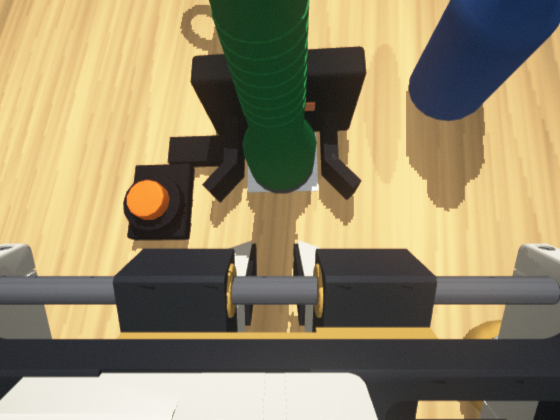

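move_arm(
  commands=[0, 0, 0, 0, 0, -3.8, 0, 0, 0, 0, 0, 0, -3.8, 0, 0, 0, 0, 0, 0, -3.8, 0, 0, 0, 0, 0, 0, -3.8, 0, 0, 0, 0, 0, 0, -3.8, 0],
)

```text
t: 9.1
tcp_pos: [0.6129, -0.0953, 0.2465]
orientation: [0.659, 0.705, 0.146, -0.218]
ft_force: [0.8, -0.5, -0.8]
finger_gap: 0.0006
```

```bash
python3 -c "
from h import *
for f,(a,b,c,d) in dict(w15=(170,230,115,175),w3=(120,150,215,245)).items():
  s=load(f);P=pts(s);Z=P[...,2];o=s['img'].astype(int);m=np.zeros(Z.shape,bool);m[a:b,c:d]=1;m&=(o[...,2]>150)&(o[...,0]<70)
  q=P[m];h=np.percentile(q[:,2],80);q=q[q[:,2]>h-.002];print(f,len(q),h,cv2.minEnclosingCircle((q[:,:2]*1000).astype('f')))
plan([.5,.0,.30],Rxz(95.1,0,0))"
```

```text
w15 1032 0.03270617075534688 ((544.0732421875, 29.333345413208008), 67.9172134399414)
w3 160 0.03285263319878022 ((493.96087646484375, 50.629859924316406), 13.003761291503906)
t 9.1 pos [ 0.6129 -0.0953  0.2465] F [ 0.8 -0.5 -0.8] gap 0.001 z [-0.115  0.493 -0.863] x [-0.038  0.866  0.499]
d cm [ 11.35 -10.79   1.37] rot deg [ -4.54 -30.05  -1.15] rows 5 per [ 2.27 -2.16  0.27] [-0.91 -6.01 -0.23]
```

move_arm(
  commands=[-0.9, -6, -0.2, 0, -2.5, -0.8, 0, -0.9, -6, -0.2, 0, -2.5, -0.8, 0, -0.9, -6, -0.2, 0, -2.5, -0.8, 0, -0.9, -6, -0.2, 0, -2.5, -0.8, 0, -0.9, -6, -0.2, 0, -1, -0.8, 0],
)

```text
t: 9.52
tcp_pos: [0.5089, -0.1314, 0.2912]
orientation: [0.68, 0.733, -0.004, 0.011]
ft_force: [1.1, 1.1, 0.4]
finger_gap: 0.0005
```

move_arm(
  commands=[0, 0, -7, 0, 0, 0, 0, 0, 0, -7, 0, 0, 0, 0, 0, 0, -7, 0, 0, 0, 0, 0, 0, -7, 0, 0, 0, 0, 0, 0, -7, 0, 0, 0, 0],
)

```text
t: 9.93
tcp_pos: [0.5047, -0.13, 0.2953]
orientation: [0.422, 0.907, -0.009, 0.013]
ft_force: [-0.3, -0.0, -0.5]
finger_gap: 0.0003
```

move_arm(
  commands=[0, 0, -7, 0, 0, 0, 0, 0, 0, -7, 0, 0, 0, 0, 0, 0, -7, 0, 0, 0, 0, 0, 0, -7, 0, 0, 0, 0, 0, 0, -7, 0, 0, 0, 0],
)

```text
t: 10.35
tcp_pos: [0.5033, -0.1314, 0.2935]
orientation: [0.123, 0.992, -0.011, 0.008]
ft_force: [0.9, -0.8, 0.4]
finger_gap: 0.0003
```

```bash
python3 -c "
from h import *
plan([.494,.05,.20],Rxz(185,0,0));print(robot.get_state()['joints'].round(2))"
```

```text
t 10.35 pos [ 0.5033 -0.1314  0.2935] F [ 0.9 -0.8  0.4] gap 0.0 z [ 0.013 -0.024 -1.   ] x [-0.97   0.243 -0.018]
d cm [ 5.49 17.55  8.9 ] rot deg [ -1.33   0.84 -19.1 ] rows 5 per [1.1  3.51 1.78] [-0.27  0.17 -3.82]
[-0.39  0.29  1.48 -0.02  1.35 -1.71]
```

move_arm(
  commands=[-0.4, 0.3, -6.4, 0, 0, 0, 0, -0.4, 0.3, -6.4, 0, 0, 0, 0, -0.4, 0.3, -6.4, 0, 0, 0, 0, 0, 0, 0, 0, 0, 0, 0],
)

```text
t: 10.68
tcp_pos: [0.5022, -0.1325, 0.2919]
orientation: [-0.055, 0.998, 0.001, -0.003]
ft_force: [0.3, 0.3, -0.2]
finger_gap: 0.0005
```

```bash
python3 -c "
from h import *
plan([.494,.05,.20],Rxz(185,0,0))"
```

```text
t 10.68 pos [ 0.5022 -0.1325  0.2919] F [ 0.3  0.3 -0.2] gap 0.0 z [-0.005  0.001 -1.   ] x [-0.994 -0.11   0.005]
d cm [-1.23 18.21  9.22] rot deg [ 0.11 -0.3   1.29] rows 5 per [-0.25  3.64  1.84] [ 0.02 -0.06  0.26]
```

move_arm(
  commands=[0, 0, 0.3, -0.25, 3.6, 1.8, 0, 0, 0, 0.3, -0.25, 3.6, 1.8, 0, 0, 0, 0.3, -0.25, 3.6, 1.8, 0, 0, 0, 0.3, -0.25, 3.6, 1.8, 0, 0, 0, 0, -0.2, 2.8, 1.8, 0],
)

```text
t: 11.1
tcp_pos: [0.5005, 0.0372, 0.2009]
orientation: [-0.028, 1.0, -0.001, 0.001]
ft_force: [0.9, 0.4, 1.2]
finger_gap: 0.0004
```

```bash
python3 -c "
from h import *
plan([.494,.05,.075],Rxz(185,0,0))"
```

```text
t 11.1 pos [0.5005 0.0372 0.2009] F [0.9 0.4 1.2] gap 0.0 z [ 0.003 -0.003 -1.   ] x [-0.998 -0.056 -0.003]
d cm [ 0.61  1.35 12.58] rot deg [-0.17  0.16 -1.82] rows 4 per [0.15 0.34 3.15] [-0.04  0.04 -0.45]
```

move_arm(
  commands=[0, 0, -0.5, 0.2, 0.5, 3.2, 0, 0, 0, -0.5, 0.2, 0.4, 3.2, 0, 0, 0, -0.5, 0.2, 0.4, 3.2, 0, 0, 0, -0.4, 0.1, 0.1, 2.2, 0, 0, 0, 0, 0, 0, 0, 0],
)

```text
t: 11.52
tcp_pos: [0.4901, 0.0575, 0.0757]
orientation: [-0.039, 0.999, -0.0, 0.0]
ft_force: [-0.5, -0.3, -0.2]
finger_gap: 0.0005
```

```bash
python3 -c "
from h import *
wsnap('w20');plan([.494,.0505,.062],Rxz(185,0,0))
s=load('w20');P=pts(s);o=s['img'].astype(int);m=(o[...,2]>150)&(o[...,0]<70)&(abs(P[...,2]-.032)<.004)&(abs(P[...,0]-.494)<.02)&(abs(P[...,1]-.05)<.02);print(m.sum(),P[m].mean(0) if m.sum() else '')"
```

```text
t 11.57 pos [0.491  0.0573 0.0774] F [-0.7  0.1  0.2] gap 0.0 z [ 0.002 -0.001 -1.   ] x [-0.997 -0.078 -0.002]
d cm [-0.24 -0.7   1.54] rot deg [-0.06  0.14 -0.54] rows 1 per [-0.24 -0.7   1.54] [-0.06  0.14 -0.54]
0
```

View pics/w20.png

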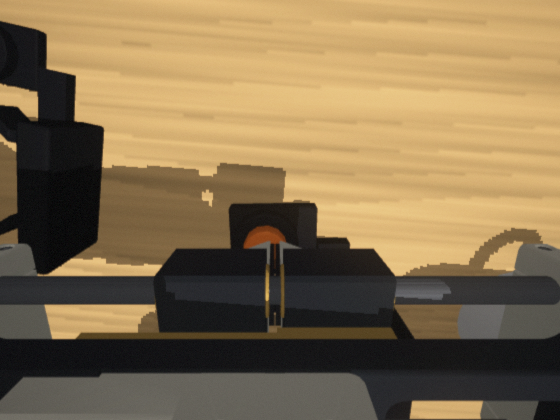

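move_arm(
  commands=[0, 0, -0.4, -0.25, -0.7, 0.7, 0, 0, 0, 0, 0, 0, 0, 0],
)

```text
t: 11.73
tcp_pos: [0.4957, 0.0496, 0.0718]
orientation: [-0.041, 0.999, -0.001, 0.003]
ft_force: [-0.4, -0.2, -0.2]
finger_gap: 0.0004
```

```bash
python3 -c "
from h import *
plan([.494,.0505,.0577],Rxz(185,0,0))"
```

```text
t 11.73 pos [0.4957 0.0496 0.0718] F [-0.4 -0.2 -0.2] gap 0.0 z [ 0.005 -0.001 -1.   ] x [-0.997 -0.082 -0.005]
d cm [0.17 0.1  1.41] rot deg [-0.09  0.29 -0.28] rows 1 per [0.17 0.1  1.41] [-0.09  0.29 -0.28]
```

move_arm(
  commands=[0, 0, 0, 0.1, 0, 0.8, 0, 0, 0, 0, 0.05, 0, 0.5, 0, 0, 0, 0, 0, 0, 0.3, 0],
)

```text
t: 11.98
tcp_pos: [0.4976, 0.0479, 0.0583]
orientation: [-0.039, 0.999, -0.001, 0.007]
ft_force: [-0.3, 0.8, 2.1]
finger_gap: 0.0007
```

move_arm(
  commands=[0, 0, 0, 0, 0, 0.3, 0],
)

```text
t: 12.07
tcp_pos: [0.4976, 0.0479, 0.0555]
orientation: [-0.039, 0.999, -0.001, 0.007]
ft_force: [-1.6, 0.5, 2.7]
finger_gap: -0.0001
```

move_arm(
  commands=[0, 0, 0, 0, 0, 0.3, 0],
)

```text
t: 12.15
tcp_pos: [0.4977, 0.0479, 0.0528]
orientation: [-0.038, 0.999, -0.001, 0.007]
ft_force: [-4.4, 0.2, 24.6]
finger_gap: 0.0001
```

move_arm(
  commands=[0, 0, 0, 0, 0, 0, 0, 0, 0, 0, 0, 0, 0, 0],
)

```text
t: 12.32
tcp_pos: [0.4976, 0.0479, 0.0537]
orientation: [-0.039, 0.999, -0.001, 0.007]
ft_force: [-1.2, -0.8, 4.6]
finger_gap: 0.0003
```

move_arm(
  commands=[0, 0, 0, 0, 0, -0.8, 0, 0, 0, 0, 0, 0, -2.5, 0, 0, 0, 0, 0, 0, -4, 0, 0, 0, 0, 0, 0, -4, 0, 0, 0, 0, 0, 0, -4, 0],
)

```text
t: 12.73
tcp_pos: [0.4914, 0.0482, 0.2058]
orientation: [-0.038, 0.999, -0.0, -0.001]
ft_force: [0.4, -0.3, -0.3]
finger_gap: 0.0004
```

move_arm(
  commands=[0, 0, 0, 2, -2, -3, 0, 0, 0, 0, 2, -2, -2, 0, 0, 0, 0, 2, -2, -2, 0, 0, 0, 0, 1, -1, 0, 0, 0, 0, 0, 0, 0, 0, 0],
)

```text
t: 13.15
tcp_pos: [0.4284, -0.0284, 0.2902]
orientation: [-0.04, 0.999, -0.003, 0.01]
ft_force: [0.7, 0.7, -0.6]
finger_gap: 0.0004
```

```bash
python3 -c "
from h import *
snap('top','top21');snap('side','side21');plan([.4,0,.3])
s=load('top21');P=pts(s)
m=np.zeros(P.shape[:2],bool);m[180:215,255:285]=1
q=P[m&(P[...,2]>.165)&(P[...,2]<.2)];print('fl top',len(q),q.mean(0))
a=load('top21')['img'][130:280,160:360];b=load('side21')['img'][160:280,170:360];cv2.imwrite('pics/e1.png',cv2.resize(a,None,fx=4,fy=4));cv2.imwrite('pics/e2.png',cv2.resize(b,None,fx=4,fy=4))"
```

```text
t 13.25 pos [ 0.4298 -0.0272  0.2896] F [ 0.3  0.9 -0.7] gap 0.001 z [ 0.021 -0.005 -1.   ] x [-0.996 -0.081 -0.02 ]
d cm [ 2.72  2.94 -1.12] rot deg [0. 0. 0.] rows 2 per [ 1.36  1.47 -0.56] [0. 0. 0.]
fl top 77 [0.58767714 0.09375128 0.18054106]
```

View pics/e1.png

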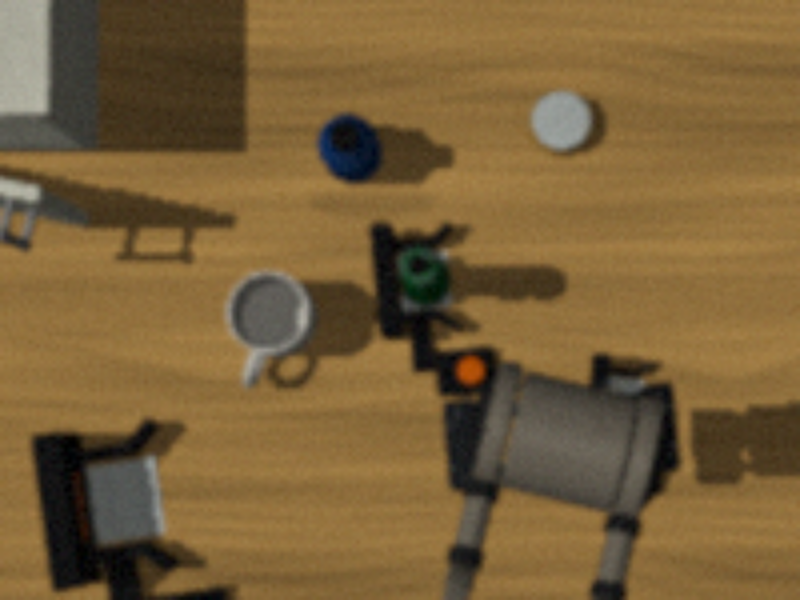

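View pics/e2.png

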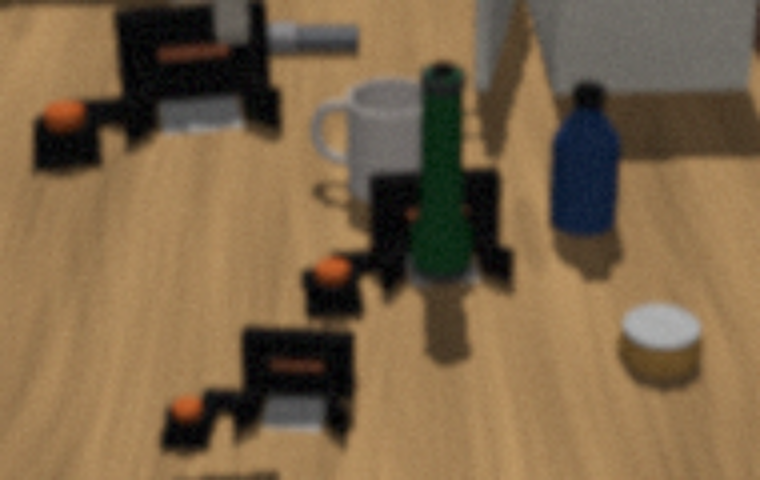

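```bash
python3 -c "
from h import *
s=load('w11');P=pts(s)
r=np.hypot(P[...,0]-.494,P[...,1]-.0505)
for a,b in [(0,.010),(.011,.0135),(.0145,.016),(.016,.018),(.018,.02),(.02,.023)]:
  m=(r>=a)&(r<b)&(P[...,2]<.05)&(P[...,2]>.005);print(a,m.sum(),np.percentile(P[m][:,2],[5,50,95,99]).round(4) if m.sum() else '')
"
```

```text
0 988 [0.0315 0.0323 0.0333 0.0337]
0.011 877 [0.0227 0.0311 0.0327 0.0331]
0.0145 260 [0.0213 0.0223 0.0232 0.0235]
0.016 427 [0.0213 0.0223 0.0234 0.0237]
0.018 565 [0.0212 0.0223 0.0234 0.0239]
0.02 1489 [0.0094 0.0173 0.0226 0.0231]
```

```bash
python3 -c "
from h import *
print(robot.hand_in())"
```

```text
the job is handed in; nothing more can be done
None
```

The flashlight is home in the middle-sized dock, the orange button was pressed down once and let go, and the job is handed in at about 13 s of the 56 s allowed.

- **Push:** I slid the flashlight with the tool tilted and the part-open fingers cradling the head low down. At the back wall the push force rose to about 7 N and it stopped moving. After I backed off, its measured base was (0.584, 0.097), about 25.5 mm from the wall face against its 26 mm radius, with 0° lean.
- **Fault on the way:** partway I raised the fingers 5 mm to clear the small look-alike dock, which tilted the flashlight about 3.7° forward. I saw it in the wrist depth image, lowered and backed off so it stood upright again, and did the rest of the push within about 0.5° of upright.
- **Button:** the force jumped from 2.7 N to 24.6 N at the end of the press, which I took as the end stop. From the camera height of the button top, the travel came out at only about 4.5 to 6 mm, so full travel rests mainly on that force jump. I did not press a second time to confirm it.
- **Last pictures (top and side):** the flashlight stands upright in the dock and the button is back up. The mug, bottle, tin and look-alike docks look unmoved. The robot is clear of everything.
- **Disagreement:** the coarse top-camera reading put the flashlight's top about 4 mm from the wrist-camera position. I put this down to that camera's noise.

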